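# Return the stone drawer to its labelled bay

## Robot

A 6-joint arm with a two-finger parallel gripper is mounted at the origin on the work surface. World frame = base frame: x ahead of the robot, y to its left, z up, the work surface at z = 0. Lengths are in m, angles in rad, forces in N, time in s.
With the tool pointing down it reaches from about 0.3 to 0.775 m from the base axis. Payload 14.6 kg.
Tool frame: the origin (TCP) lies midway between the tips of the shut fingers; the grasp point (between the pads) lies 19 mm behind it; z points along the fingers, y is the line along which they close (so a half turn about z gives the same grasp; the last joint's range is limited). The gripper opens to 94 mm and grips with 3 to 60 N. Pads are 16 mm wide; open, the fingers measure 119 mm over their backs; the gripper's body (75 mm by 177 mm) begins 78 mm behind the grasp point.
Start: joints at [-1.175, 0.3, 1.521, -0, 1.321, -0.067], TCP at [0.246, -0.492, 0.185] pointing down, gripper open.
Joint ranges: [-3.03, 3.03], [-0.79, 2.21], [0.23, 2.52], [-1.04, 4.18], [0, 3.07], [-2.55, 2.55]. Speed limits (rad/s): [2.22, 2.22, 2.57, 3.14, 3.14, 3.14].

## Interface

Orientations are given as a rotation vector (axis times angle).
In Python, from plant import r gives the robot as it stands.
- The arm moves only by the tool drive_tool, never from a script. Its argument "series" is a list of rows, each a list of 7 numbers: the closure, from -1 (fully open) to 1 (shut), so that 0 is half open, then the shift along the tool's x, y, z in units of 50 mm (1.0 is 50 mm), then the turn, a rotation vector about the tool's x, y, z in units of 8 degrees (1.0 is 8 degrees). In form: [[grip, tx, ty, tz, ax, ay, az], ...]. A call has 1 to 12 rows; each row shifts and turns the commanded pose from where the row before left it, along the tool's axes as they then stand; what a row does not reach is not made up. A row lasts 1/8 s, in which the tool goes at most 62.5 mm and 10.7 degrees, less where a joint would pass 70% of its speed; a pose out of reach is approached as far as the arm can. A call is refused whole if a number of a shift passes 1 or a number of a turn 1, either way. A call with a gripper value outside its range is refused whole. The fingers move at their own pace and stop on an object; the grip force is fixed at half the most. Time passes only in rows, so rows that do not move let the fingers close. It gives the time, the measured TCP pose, the force, the opening and the grip force at its end, in the units of the state.
- r.read_state(): the state, without advancing time (a new reading comes with each control period).
- r.grab_frame(name): name is "scene" or "top" or "wrist"; returns the picture (420x560x3 uint8, red, green, blue); there is no depth.
- r.camera_params(name): a dict with "camera_matrix" (3x3 intrinsics, pixels), "R" (3x3) and "t" (3): a world point X has camera coordinates R X + t. Camera axes: x right, y down, z forward; pixel columns grow to the right and rows downward; lengths in m; the calibration is good to about 2 mm. A picture is of the moment at which its call begins: read the wrist's pose just before it. camera_params takes no time and is no camera call; for the wrist camera it gives the pose at the moment of the call.
- r.job_done(): hands the job in; it is judged then, once.
The state is a dict: "t": time; "joints": joint angles; "qvel": joint speeds; "effort": joint torques, N m; "ee_pos": TCP position; "ee_rot": TCP orientation; "force": force on the tool from outside, world axes, zero at the start; "torque": the same for the moment, N m; "finger_gap": finger opening in m; "gripper_force": force on a finger pad.
Only numpy, scipy, OpenCV 4.12 (cv2) and the standard library are available. Lean on these libraries where they do the work, as an engineer would, in place of code of your own. Each camera call takes 0.05 s, during which the arm holds its last target. There are 200 camera calls.

## Task

Put the drawer of square stones back into its own bay of the findings cabinet, the one whose label card shows a square, and push it fully home so that its front lies flat against the cabinet, with no stone spilled. Its back wall is taller than the bay's mouth: tip the drawer front up to pass that wall under the rail, then level it and slide it in. Leave the two shut drawers shut, and the other open drawer, the pliers, the steel block and the dish where they are.

Things in the scene. Friction and masses are not known exactly. Their poses are not given: they have to be found in the camera images.
- drawer_square: open-topped white plastic drawer holding three loose square green stones, lying upright on the bench; 110 g +-30 %, balanced near x = -5. Origin: centre of its underside; x points to its back, y across, z up. Box 128 mm long (x -64 to +64), 60 wide, floor and walls 3 thick, side walls 32 high, back wall taller
- drawer_square_front (a point): on the drawer's front panel: middle of the lower edge of its rear face (drawer x = -64, z = 0). The panel is 4 mm thick (x -68 to -64), 68 wide, 46 high
- drawer_square_knob (a point): centre of the front end of the drawer's pull knob (drawer x = -82, z = 27); the knob is 12 mm wide, 12 high, and reaches 14 mm out of the panel
- drawer_square_back (a point): middle of the top edge of the drawer's back wall, on its outer face (drawer x = +64, z = 45): this wall, 3 mm thick, is 45 mm high, 13 more than the sides
- cabinet: fixed wooden findings cabinet 145 mm deep, 297 wide, 122.5 high. Origin: centre of its underside; x runs from its front face (x = -72.5, the side that looks to the robot) to its back. Upper row: four equal bays, centred at y = +108, +36, -36, -108, open at the front. Below: two wide locked drawers, pulls 16 mm out of the face at z 31 to 39
- bay_square (a point): middle of the sill (front edge of the bay's flat floor, on the cabinet's face, 66 mm above the bench) of the bay labelled with a square; x points straight in, z up. The shut drawer has its drawer_square_front here. Which of the four bays it is varies. Inside 63 wide, 137 deep, 48.5 high, only light friction, no catch
- rail_square (a point): middle of the lower edge of that bay's front rail, on the cabinet's face, 42 mm above the sill. The rail is 6 mm thick in x and hangs 6.5 mm below the ceiling, so the 45 mm back wall cannot enter level: tip the drawer front up by 15 to 35 degrees, pass the wall's top under and behind the rail, and level it while sliding in; the wall then keeps a part-way drawer from falling out
- label_square: white label card 36 x 44 mm with a black square of 22 mm, lying on the cabinet's top over its bay, 30 mm behind the front face; origin: centre of its underside
- label_round: the same card with a black disc of 25 mm; its bay is empty too, for drawer_round
- drawer_round: white plastic drawer like drawer_square; it holds two round green domed stones and lies open on the bench, still in use: leave it. Same size, origin and axes as drawer_square
- drawer_bar: white plastic drawer like drawer_square; shut in the bay whose label shows a bar; its knob stands 18 mm out of the cabinet's face
- drawer_triangle: white plastic drawer like drawer_square; shut in the bay whose label shows a triangle
- square0: green square-cut stone 20 x 20 x 9 mm, loose in drawer_square; origin: centre of its underside
- square1: as square0
- square2: as square0
- pliers: pliers with red handles lying on the bench, 145 mm long, 54 mm wide, 12 mm high: bystander
- bench_block: steel bench block 64 x 64 x 20 mm: bystander
- dish: small white ceramic bowl, 76 mm across, 22 mm high: bystander
There are look-alikes about, which are no part of the job. What is shaped like the drawer_square but purple or turquoise is not meant.

How it is judged:
By the outcome, as a careful person would: the job done as asked, in the order asked, and still so for the second after the job is handed in, with the robot touching nothing.
It also fails if it takes over 58 s, if anything falls off the work surface, if the arm or the gripper's body presses on something with over 40 N, if the wrist force passes 120 N, or if a joint passes its speed limit or range.

## Working session

There is one attempt and no reset: what is moved stays moved. The work goes in short steps, Python scripts to look and compute and a tool call to move; the robot and the scene stay as the last step left them, time stands still between calls to the robot, and variables do not carry over. Pictures are saved under pics/ and viewed, at most 12 in all, crops included, and the job is handed in when it is done.

Besides the shell and the picture viewer there is one more tool, called after "Call:" as name(argument=value, ...), one argument or row to a line, values as JSON. drive_tool: Moves the arm, as the interface text tells. Its arguments: {"type":"object","properties":{"series":{"type":"array","items":{"type":"array","items":{"type":"number"}}}},"required":["series"]}

```bash
mkdir -p pics; ls
python3 - <<'E'
from plant import r
import cv2,numpy as np
for n in ("scene","top"):
    cv2.imwrite(f"pics/{n}0.png",r.grab_frame(n)[:,:,::-1])
    p=r.camera_params(n);print(n,p["camera_matrix"].tolist(),(-p["R"].T@p["t"]).round(3),p["R"].round(3).tolist())
s=r.read_state();print(s["t"],s["ee_pos"],s["ee_rot"],s["finger_gap"])
E
```

```text
pics
scene [[528.0866709952942, 0.0, 277.07233237586746], [0.0, 528.0866709952942, 206.94701566875074], [0.0, 0.0, 1.0]] [ 1.143 -1.119  0.965] [[0.867, 0.497, -0.02], [0.272, -0.507, -0.818], [-0.417, 0.704, -0.575]]
top [[400.2689272466176, 0.0, 285.32438588797453], [0.0, 400.2689272466176, 209.07962974532217], [0.0, 0.0, 1.0]] [ 0.453 -0.051  1.073] [[0.03, -1.0, -0.007], [-0.997, -0.03, -0.076], [0.076, 0.009, -0.997]]
0.1 [ 0.24545033 -0.49190685  0.18455867] [-3.05690661e+00 -7.20204238e-01  2.41782798e-04] 0.0936431984778693
```

View pics/scene0.png

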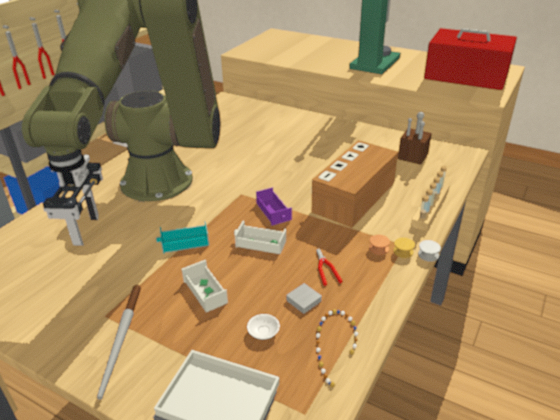

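View pics/top0.png

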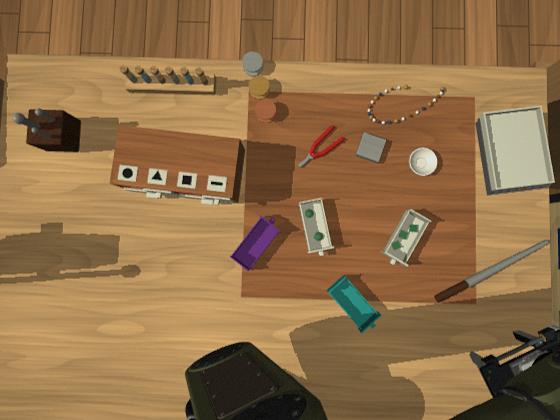

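```bash
cat > h.py <<'E'
import cv2,numpy as np
from plant import r
from scipy.spatial.transform import Rotation as Ro
def ray(n,px,p=None):
    p=p or r.camera_params(n);d=p["R"].T@np.linalg.solve(p["camera_matrix"],[px[0],px[1],1.])
    return -p["R"].T@p["t"],d/np.linalg.norm(d)
def onz(n,px,z,p=None):
    c,d=ray(n,px,p);return c+d*(z-c[2])/d[2]
def two(a,pa,b,pb):
    (c1,d1),(c2,d2)=ray(*a,pa) if isinstance(a,tuple) else ray(a,pa),ray(b,pb)
    s=np.linalg.lstsq(np.c_[d1,-d2],c2-c1,rcond=None)[0]
    P,Q=c1+s[0]*d1,c2+s[1]*d2;return (P+Q)/2,np.linalg.norm(P-Q)
E
python3 - <<'E'
from h import *
t=cv2.imread("pics/top0.png");s=cv2.imread("pics/scene0.png")
a=cv2.resize(t[195:275,370:440],None,fx=5,fy=5,interpolation=cv2.INTER_CUBIC)
b=cv2.resize(s[255:315,175:235],None,fx=6,fy=6,interpolation=cv2.INTER_CUBIC)
c=cv2.resize(t[120:210,105:245],None,fx=4,fy=4,interpolation=cv2.INTER_CUBIC)[:,:430]
c=cv2.resize(t[155:210,105:245],None,fx=5,fy=5,interpolation=cv2.INTER_CUBIC)
o=np.zeros((600,800,3),np.uint8)
d=cv2.resize(s[135:225,305:405],None,fx=3,fy=3,interpolation=cv2.INTER_CUBIC)
o[:320,:280]=a[:320];o[:320,:280]=cv2.resize(t[195:275,370:440],None,fx=4,fy=4,interpolation=cv2.INTER_CUBIC)
o[:300,290:590]=cv2.resize(s[255:315,175:235],None,fx=5,fy=5,interpolation=cv2.INTER_CUBIC)
o[325:600,:700]=c[:275]
o[:180,600:800]=cv2.resize(s[135:225,305:405],None,fx=2,fy=2)
cv2.imwrite("pics/crop.png",o)
E
```

```text
Traceback (most recent call last):
ValueError: could not broadcast input array from shape (320,350,3) into shape (320,280,3)
```

Run:
```python
from h import *
t=cv2.imread("pics/top0.png");s=cv2.imread("pics/scene0.png")
up=lambda i,f:cv2.resize(i,None,fx=f,fy=f,interpolation=cv2.INTER_CUBIC)
o=np.zeros((600,800,3),np.uint8)
o[:320,:280]=up(t[195:275,370:440],4)
o[:300,290:590]=up(s[255:315,175:235],5)
o[325:600,:700]=up(t[155:210,105:245],5)
o[:180,600:800]=up(s[135:225,305:405],2)
cv2.imwrite("pics/crop.png",o)
```

```text
(no output)
```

View pics/crop.png

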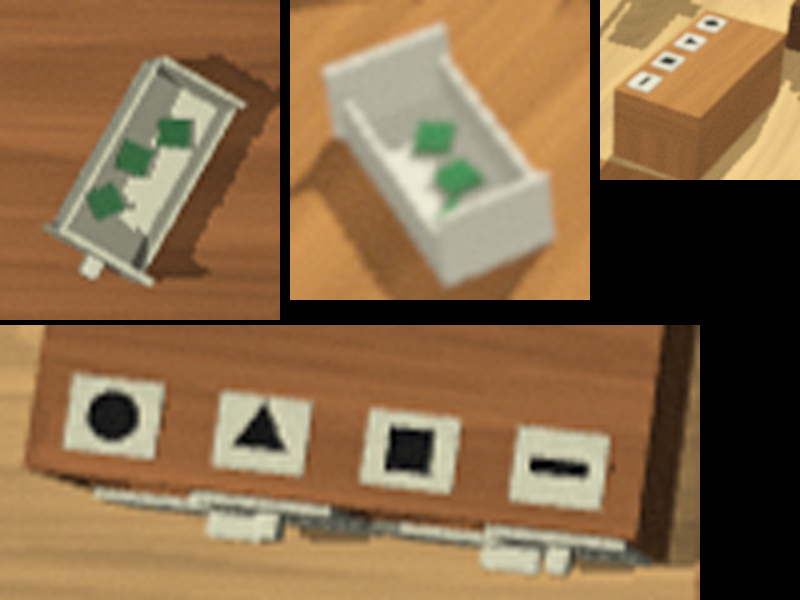

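Run:
```python
from h import *
t=cv2.imread("pics/top0.png");s=cv2.imread("pics/scene0.png")
def blobs(i,x0,x1,y0,y1):
    g=i[y0:y1,x0:x1].max(2); m=(g<70).astype(np.uint8)
    n,_,st,c=cv2.connectedComponentsWithStats(m)
    return [(st[k,4],(c[k]+[x0,y0]).round(1)) for k in range(1,n) if st[k,4]>8]
print(blobs(t,113,232,162,192)); print(blobs(s,318,370,140,182))
def T(n,a,b): 
    P,e=two("top",a,"scene",b);print(n,P.round(4),round(e,4));return P
b1=T("back+y",(408.75,210),(226.6,290.6));b2=T("back-y",(430.75,221.25),(204,300.6))
f1=T("front+y",(381.25,252),(206,260));f2=T("front-y",(408,265.5),(182.4,269))
print("back mid",(b1+b2)/2,"front mid",(f1+f2)/2,"len",np.linalg.norm(b1+b2-f1-f2)/2,"w",np.linalg.norm(b1-b2),np.linalg.norm(f1-f2))
d=(b1+b2-f1-f2)/2;print("yaw",np.degrees(np.arctan2(d[1],d[0])))
print("knob",onz("top",(392.5,262),.031))
S=T("sq",(187,180.4),(339.5,165.5));D=T("disc",(127.4,173.4),(361,146));B=T("bar",(217,183.4),(326.5,176))
print("yawcab",np.degrees(np.arctan2(-(D-B)[0],(D-B)[1])),np.linalg.norm(D-B))
for px in ((110.6,183),(232.4,198.6)):print("edge",onz("top",px,.1225))
```

```text
[(np.int32(68), array([127. , 172.8])), (np.int32(37), array([156.6, 176.1])), (np.int32(68), array([186.3, 179.7])), (np.int32(24), array([216., 183.]))]
[]
back+y [ 0.54   -0.3602  0.0377] 0.0012
back-y [ 0.5122 -0.4166  0.0392] 0.0006
front+y [ 0.4283 -0.291   0.0394] 0.0022
front-y [ 0.3983 -0.3564  0.0461] 0.0022
back mid [ 0.52610482 -0.38839     0.03843819] front mid [ 0.41330692 -0.32369048  0.04277308] len 0.13010836727891084 w 0.06291517577425818 0.0722432810156176
yaw -29.83806645750323
knob [ 0.4042685  -0.32160552  0.031     ]
sq [0.5898 0.1974 0.1209] 0.0041
disc [0.6021 0.341  0.1233] 0.0039
bar [0.5826 0.1236 0.1215] 0.0003
yawcab -5.1032757600091525 0.21824538545779168
edge [0.57610372 0.37915568 0.1225    ]
edge [0.54718543 0.08515725 0.1225    ]
```

```bash
cat >> h.py <<'E'
def RT(yaw,pitch=0):
    "tool down, tool x along yaw (deg); pitch=front-up deg of held drawer"
    return Ro.from_euler('z',yaw,degrees=True)*Ro.from_euler('y',pitch,degrees=True)*Ro.from_euler('x',180,degrees=True)
def delta(P,R):
    s=r.read_state();R0=Ro.from_rotvec(s["ee_rot"])
    print("t",s["t"],"pos",s["ee_pos"].round(4),"q",np.array(s["joints"]).round(2),"F",np.array(s["force"]).round(1),"gap",round(s["finger_gap"],4))
    print("shift first, units:",(R0.inv().apply(np.array(P)-s["ee_pos"])/.05).round(2),"turn units:",(np.degrees((R0.inv()*R).as_rotvec())/8).round(2))
    print("shift after turn:",(R.inv().apply(np.array(P)-s["ee_pos"])/.05).round(2))
E
python3 -c "
from h import *
delta([.4367,-.337,.15],RT(-29.8))"
```

```text
t 0.1 pos [ 0.2455 -0.4919  0.1846] q [-1.17  0.3   1.52  0.    1.32 -0.07] F [-0.6  0.4  0.6] gap 0.0936
shift first, units: [ 4.81 -1.06  0.69] turn units: [-0.01  0.    7.04]
shift after turn: [ 1.78 -4.59  0.69]
```

Call:
drive_tool(
  series=[
    [-1,0.8,-0.18,0.11,0,0,0],
    [-1,0.8,-0.18,0.11,0,0,0],
    [-1,0.8,-0.18,0.11,0,0,0],
    [-1,0.8,-0.18,0.11,0,0,0],
    [-1,0.8,-0.17,0.12,0,0,0],
    [-1,0.8,-0.17,0.12,0,0,0],
  ],
)

```text
t: 0.85
ee_pos: [0.4375, -0.3365, 0.1506]
ee_rot: [-3.058, -0.72, 0.001]
force: [0.6, -0.5, -0.7]
finger_gap: 0.0939
gripper_force: 0.0
```

Call:
drive_tool(
  series=[
    [-1,0,0,0,0,0,0.88],
    [-1,0,0,0,0,0,0.88],
    [-1,0,0,0,0,0,0.88],
    [-1,0,0,0,0,0,0.88],
    [-1,0,0,0,0,0,0.88],
    [-1,0,0,0,0,0,0.88],
    [-1,0,0,0,0,0,0.88],
    [-1,0,0,0,0,0,0.88],
    [-1,0,0,0,0,0,0],
  ],
)

```text
t: 1.98
ee_pos: [0.4365, -0.3375, 0.1508]
ee_rot: [-3.036, 0.807, 0.001]
force: [-0.0, 0.2, -0.5]
finger_gap: 0.0937
gripper_force: 0.0
```

Run:
```python
from h import *
import pickle
delta([.4367,-.337,.15],RT(-29.8))
p=r.camera_params("wrist");pickle.dump(p,open("w1.pkl","wb"))
cv2.imwrite("pics/w1.png",r.grab_frame("wrist")[:,:,::-1])
```

```text
t 1.975 pos [ 0.4365 -0.3375  0.1508] q [-0.72  0.33  1.56  0.    1.25  1.37] F [-0.   0.2 -0.5] gap 0.0937
shift first, units: [-0.   -0.01  0.02] turn units: [-0.  0.  0.]
shift after turn: [-0.   -0.01  0.02]
```

View pics/w1.png

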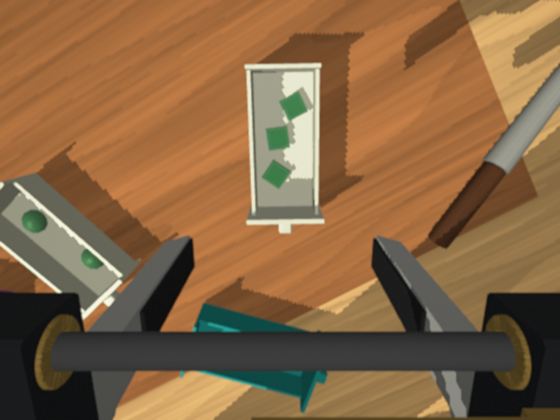

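Run:
```python
from h import *
import pickle
p=pickle.load(open("w1.pkl","rb"))
b=[onz("w",q,.045,p) for q in((246,66),(320.5,65))];f=[onz("w",q,.046,p) for q in((247,222),(323,222))]
B=sum(b)/2;F=sum(f)/2;print(B,F,np.linalg.norm(B-F),np.linalg.norm(b[0]-b[1]),np.linalg.norm(f[0]-f[1]))
yaw=np.degrees(np.arctan2(*(B-F)[1::-1]));u=(B-F)/np.linalg.norm(B-F);print(yaw)
G=F+u*.028;print("grip",G)
# height by wrist+top of front corners
for a,c in(((247,222),(381.25,252)),((323,222),(408,265.5)),((246,66),(408.75,210)),((320.5,65),(430.75,221.25))):
    P=two(("w",),a,"top",c) if 0 else None
    c1,d1=ray("w",a,p);c2,d2=ray("top",c);s=np.linalg.lstsq(np.c_[d1,-d2],c2-c1,rcond=None)[0];print("2view",(c1+s[0]*d1).round(4))
delta([G[0],G[1],.007],RT(yaw))
```

```text
[ 0.52755409 -0.38867093  0.045     ] [ 0.41461693 -0.32610416  0.046     ] 0.12911391085402585 0.058571227854132234 0.06659373768378588
-28.98628893695799
grip [ 0.4391088  -0.33967256  0.04578314]
2view [ 0.4274 -0.2932  0.0304]
2view [ 0.3989 -0.3552  0.0482]
2view [ 0.5433 -0.3626  0.0325]
2view [ 0.5133 -0.4141  0.0462]
t 2.025 pos [ 0.4365 -0.3375  0.1508] q [-0.72  0.33  1.56 -0.    1.25  1.36] F [-0.8  0.7  0.4] gap 0.094
shift first, units: [0.07 0.01 2.88] turn units: [-0.    0.   -0.08]
shift after turn: [0.07 0.01 2.88]
```

Call:
drive_tool(
  series=[
    [-1,0.07,0.01,0.7,0,0,-0.08],
    [-1,0,0,0.7,0,0,0],
    [-1,0,0,0.7,0,0,0],
    [-1,0,0,0.5,0,0,0],
    [-1,0,0,0.27,0,0,0],
    [-1,0,0,0,0,0,0],
    [1,0,0,0,0,0,0],
    [1,0,0,0,0,0,0],
    [1,0,0,0,0,0,0],
    [1,0,0,0,0,0,0],
    [1,0,0,0,0,0,0],
    [1,0,0,0,0,0,0],
  ],
)

```text
t: 3.52
ee_pos: [0.4395, -0.3399, 0.0078]
ee_rot: [3.04, -0.791, 0.0]
force: [-0.7, 0.5, 6.1]
finger_gap: 0.0594
gripper_force: 30.0
```

Call:
drive_tool(
  series=[
    [1,0,0,-0.2,0,0,0],
    [1,0,0,-0.4,0,0,0],
    [1,0,0,-0.5,0,0,0],
    [1,0,0,-0.5,0,0,0],
    [1,0,0,-0.5,0,0,0],
    [1,0,0,-0.5,0,0,0],
    [1,0,0,-0.4,0,0,0],
    [1,0,0,-0.2,0,0,0],
    [1,0,0,0,0,0,0],
  ],
)

```text
t: 4.65
ee_pos: [0.4395, -0.3397, 0.1678]
ee_rot: [3.04, -0.791, 0.001]
force: [-0.5, -0.4, -1.8]
finger_gap: 0.0593
gripper_force: 30.0
```

Run:
```python
from h import *
import pickle
# bay entry frame
S=np.array([.558,.198,.066]);yaw=-5.2
X=np.array([np.cos(np.radians(yaw)),np.sin(np.radians(yaw)),0])
P=S-X*.25;delta([P[0],P[1],.17],RT(yaw))
p=r.camera_params("wrist");pickle.dump(p,open("w2.pkl","wb"))
w=r.grab_frame("wrist")[:,:,::-1];s=r.grab_frame("scene")[:,:,::-1]
o=np.zeros((420,780,3),np.uint8);o[:,:420]=w[:,90:510];o[:360,420:780]=cv2.resize(s[200:320,140:260],(360,360),interpolation=cv2.INTER_CUBIC)
cv2.imwrite("pics/w2.png",o)
```

```text
t 4.65 pos [ 0.4395 -0.3397  0.1678] q [-0.72  0.33  1.53  0.    1.29  1.36] F [-0.5 -0.4 -1.8] gap 0.0593
shift first, units: [-7.74 -8.52 -0.05] turn units: [ 0. -0. -3.]
shift after turn: [ -3.61 -10.93  -0.04]
```

View pics/w2.png

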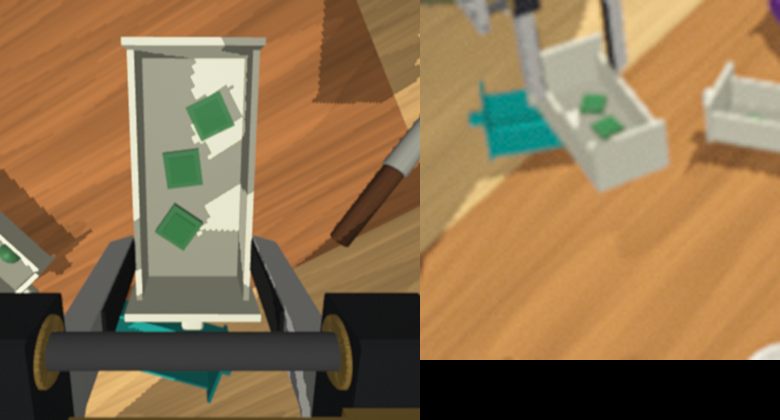

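Run:
```python
from h import *
import pickle
p=pickle.load(open("w2.pkl","rb"));s=r.read_state();R=Ro.from_rotvec(s["ee_rot"])
def proj(X):
    c=p["camera_matrix"]@(p["R"]@X+p["t"]);return c[:2]/c[2]
# drawer frame from tool: level; TCP at drawer x=-40, z=zt
for th in(-4,-2,0,2,4,6):
  out=[]
  for q in((64,30,45),(64,-30,45),(-68,34,46),(-68,-34,46),(64,0,0)):
    v=np.array([q[0]+40,q[1],q[2]-26.])/1000   # relative grasp pt (26mm above underside)
    v=Ro.from_euler('y',th,degrees=True).apply(v)   # back-down positive
    v=v*[1,-1,-1]+[0,0,-.019]
    out.append(proj(s["ee_pos"]+R.apply(v)).round(0))
  print(th,*out)
```

```text
-4 [209.  34.] [362.  35.] [218. 319.] [352. 319.] [285.  44.]
-2 [211.  34.] [361.  34.] [217. 319.] [352. 319.] [285.  47.]
0 [213.  33.] [359.  34.] [217. 319.] [353. 319.] [285.  49.]
2 [214.  34.] [357.  34.] [217. 319.] [353. 319.] [285.  52.]
4 [216.  34.] [355.  34.] [216. 318.] [353. 318.] [285.  55.]
6 [217.  35.] [354.  35.] [216. 318.] [354. 318.] [285.  58.]
```

```bash
python3 -c "
from h import *
delta([.4584,.2071,.24],RT(-5.2))"
```

```text
t 4.75 pos [ 0.4392 -0.3395  0.1667] q [-0.72  0.33  1.53  0.    1.29  1.36] F [ 0.4  0.8 -1.7] gap 0.0587
shift first, units: [-4.99 -9.73 -1.46] turn units: [-0.    0.01 -3.  ]
shift after turn: [ -0.61 -10.92  -1.47]
```

Call:
drive_tool(
  series=[
    [1,0,0,-0.3,0,0,-0.4],
    [1,0,0,-0.3,0,0,-0.7],
    [1,0,0,-0.3,0,0,-0.8],
    [1,0,0,-0.3,0,0,-0.7],
    [1,0,0,-0.26,0,0,-0.4],
    [1,0,-0.2,0,0,0,0],
    [1,0,-0.4,0,0,0,0],
    [1,-0.04,-0.6,0,0,0,0],
    [1,-0.04,-0.7,0,0,0,0],
    [1,-0.04,-0.7,0,0,0,0],
    [1,-0.04,-0.7,0,0,0,0],
    [1,-0.04,-0.7,0,0,0,0],
  ],
)

```text
t: 6.25
ee_pos: [0.4469, -0.1373, 0.2398]
ee_rot: [-3.138, 0.142, 0.001]
force: [-0.5, -0.2, -1.6]
finger_gap: 0.0592
gripper_force: 30.0
```

Call:
drive_tool(
  series=[
    [1,-0.04,-0.7,0,0,0,0],
    [1,-0.04,-0.7,0,0,0,0],
    [1,-0.04,-0.7,0,0,0,0],
    [1,-0.04,-0.7,0,0,0,0],
    [1,-0.04,-0.7,0,0,0,0],
    [1,-0.04,-0.7,0,0,0,0],
    [1,-0.04,-0.7,0,0,0,0],
    [1,-0.05,-0.7,0,0,0,0],
    [1,-0.05,-0.6,0,0,0,0],
    [1,-0.04,-0.4,0,0,0,0],
    [1,0,-0.32,0,0,0,0],
    [1,0,0,0,0,0,0],
  ],
)

```text
t: 7.75
ee_pos: [0.4571, 0.2076, 0.2401]
ee_rot: [3.138, -0.14, -0.001]
force: [-0.1, -0.5, -1.5]
finger_gap: 0.0594
gripper_force: 30.0
```

Run:
```python
from h import *
import pickle
delta([.4584,.2071,.24],RT(-5.2))
p=r.camera_params("wrist");pickle.dump(p,open("w3.pkl","wb"))
w=r.grab_frame("wrist")[:,:,::-1];cv2.imwrite("pics/w3.png",w)
```

```text
t 7.75 pos [0.4571 0.2076 0.2401] q [0.35 0.15 1.57 0.   1.42 2.01] F [-0.1 -0.5 -1.5] gap 0.0594
shift first, units: [0.03 0.01 0.  ] turn units: [0.   0.01 0.01]
shift after turn: [0.03 0.01 0.  ]
```

View pics/w3.png

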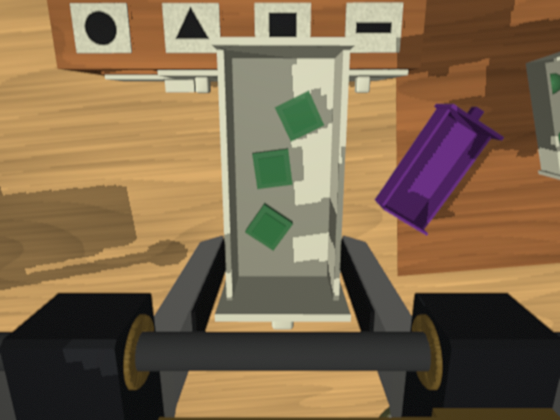

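Run:
```python
from h import *
import pickle
p=pickle.load(open("w3.pkl","rb"));im=cv2.imread("pics/w3.png")
m=(im[:55,60:410].max(2)<60).astype(np.uint8);n,_,st,c=cv2.connectedComponentsWithStats(m)
pts=[(st[k].tolist(),c[k]+[60,0]) for k in range(1,n) if st[k,4]>80]
for a,q in pts: print(a,q.round(1),onz("w",q,.123,p).round(4))
L=[onz("w",q,.123,p) for a,q in pts if a[4]>150]
# cabinet front top edge: transition brown->other along columns
g=cv2.cvtColor(im,cv2.COLOR_BGR2HSV).astype(int)
for x in(70,85,215,360,400,410):
    print(x,[ (y,im[y,x].tolist()) for y in range(60,74,2)])
```

```text
[118, 9, 29, 29, 433] [191.   27.7] [0.5974 0.2693 0.123 ]
[26, 12, 30, 32, 739] [100.2  27.7] [0.6037 0.3411 0.123 ]
[210, 14, 26, 22, 569] [282.4  24.4] [0.5933 0.1967 0.123 ]
[297, 24, 34, 8, 267] [373.2  27.5] [0.5848 0.125  0.123 ]
70 [(60, [60, 107, 167]), (62, [59, 106, 164]), (64, [56, 102, 159]), (66, [55, 100, 156]), (68, [47, 84, 130]), (70, [54, 89, 119]), (72, [88, 141, 180])]
85 [(60, [59, 108, 169]), (62, [61, 110, 172]), (64, [60, 109, 169]), (66, [60, 105, 163]), (68, [47, 86, 133]), (70, [22, 42, 67]), (72, [49, 83, 110])]
215 [(60, [61, 106, 164]), (62, [62, 110, 171]), (64, [62, 111, 174]), (66, [61, 110, 172]), (68, [52, 88, 136]), (70, [147, 171, 174]), (72, [189, 218, 219])]
360 [(60, [57, 99, 155]), (62, [57, 103, 160]), (64, [58, 105, 163]), (66, [56, 100, 158]), (68, [52, 80, 115]), (70, [153, 177, 178]), (72, [188, 216, 216])]
400 [(60, [37, 66, 103]), (62, [37, 67, 105]), (64, [40, 70, 108]), (66, [38, 68, 106]), (68, [53, 73, 95]), (70, [153, 178, 180]), (72, [185, 214, 214])]
410 [(60, [37, 65, 102]), (62, [39, 68, 105]), (64, [39, 70, 108]), (66, [38, 68, 106]), (68, [28, 50, 79]), (70, [25, 47, 76]), (72, [30, 58, 93])]
```

Run:
```python
from h import *
import pickle
p=pickle.load(open("w3.pkl","rb"));im=cv2.imread("pics/w3.png")
s=r.read_state();T=s["ee_pos"];R=Ro.from_rotvec(s["ee_rot"]);X=R.apply([1,0,0]);Y=-R.apply([0,1,0])
print("yaw",np.degrees(np.arctan2(X[1],X[0])))
rel=lambda P:((P-T)@X*1000,(P-T)@Y*1000,P[2]*1000)
pr=lambda n,P:print(n,np.round(rel(P),1))
pr("edge",onz("w",(282.4,68.5),.1225,p))
for n,q in(("disc",(100.2,27.7)),("tri",(191,27.7)),("sq",(282.4,27.6)),("bar",(373.2,27.5))):pr(n,onz("w",q,.123,p))
# drawer brightness transitions on rows
g=im.min(2).astype(int)
for y in(45,50,314,319): print(y,[ (x,g[y,x]) for x in range(60 if 0 else 208,226,2)],[ (x,g[y,x]) for x in range(342,362,2)])
for y,z in((45,.279),(45,.277),(317,.28)):
    a=[onz("w",(x,y),z,p) for x in((218,353) if y<100 else (214,350))];pr(f"dr{y}",sum(a)/2);print(np.linalg.norm(a[0]-a[1]))
```

```text
yaw -5.138296185702168
edge [103.6   1.9 122.5]
disc [133.9 146.8 123. ]
tri [134.   74.6 123. ]
sq [134.2   2.  123. ]
bar [134.4 -70.2 123. ]
45 [(208, np.int64(179)), (210, np.int64(179)), (212, np.int64(150)), (214, np.int64(120)), (216, np.int64(119)), (218, np.int64(121)), (220, np.int64(120)), (222, np.int64(120)), (224, np.int64(119))] [(342, np.int64(146)), (344, np.int64(145)), (346, np.int64(145)), (348, np.int64(145)), (350, np.int64(144)), (352, np.int64(144)), (354, np.int64(162)), (356, np.int64(181)), (358, np.int64(180)), (360, np.int64(183))]
50 [(208, np.int64(185)), (210, np.int64(183)), (212, np.int64(186)), (214, np.int64(189)), (216, np.int64(171)), (218, np.int64(164)), (220, np.int64(162)), (222, np.int64(146)), (224, np.int64(82))] [(342, np.int64(115)), (344, np.int64(155)), (346, np.int64(157)), (348, np.int64(157)), (350, np.int64(165)), (352, np.int64(183)), (354, np.int64(180)), (356, np.int64(184)), (358, np.int64(183)), (360, np.int64(184))]
314 [(208, np.int64(10)), (210, np.int64(52)), (212, np.int64(103)), (214, np.int64(123)), (216, np.int64(150))
[... 161 characters left out ...]
, np.int64(137)), (350, np.int64(130)), (352, np.int64(105)), (354, np.int64(84)), (356, np.int64(21)), (358, np.int64(13)), (360, np.int64(11))]
319 [(208, np.int64(38)), (210, np.int64(95)), (212, np.int64(99)), (214, np.int64(130)), (216, np.int64(184)), (218, np.int64(183)), (220, np.int64(183)), (222, np.int64(183)), (224, np.int64(183))] [(342, np.int64(183)), (344, np.int64(183)), (346, np.int64(183)), (348, np.int64(184)), (350, np.int64(157)), (352, np.int64(101)), (354, np.int64(101)), (356, np.int64(70)), (358, np.int64(14)), (360, np.int64(12))]
dr45 [ 99.3   0.7 279. ]
0.05505091967310057
dr45 [ 99.6   0.7 277. ]
0.055736747063719685
dr317 [-25.8   2.  280. ]
0.06733516494106305
```

```bash
cat > wp.py <<'E'
from h import *
import sys
W=eval(sys.argv[1]); sag=float(sys.argv[2]) if len(sys.argv)>2 else 2.
yaw=-5.14;Xc=np.array([np.cos(np.radians(yaw)),np.sin(np.radians(yaw)),0])
F0=np.array([.4571,.2076,0])+Xc*.1035     # face point on the bay's centre line
s=r.read_state();T=s["ee_pos"];R=Ro.from_rotvec(s["ee_rot"])
print("t",s["t"],"xf",((T-F0)@Xc*1000).round(1),"z",(T[2]*1000).round(1),"lat",((T-F0)@[-Xc[1],Xc[0],0]*1000).round(1),"q",np.array(s["joints"]).round(2))
for th,d,h in W:
    a=np.radians(th);b=np.radians(th-sag)
    x=d-103*np.cos(a)+27*np.sin(a)-19*np.sin(b);z=66+h+103*np.sin(a)+27*np.cos(a)-19*np.cos(b)
    P=F0+Xc*x/1000+[0,0,z/1000];N=RT(yaw,th-sag)
    print((th,d,h),"x",x.round(1),"z",z.round(1),"| shift-then-turn",(R.inv().apply(P-T)/.05).round(2),(np.degrees((R.inv()*N).as_rotvec())/8).round(2))
    T,R=P,N
E
python3 wp.py "[(2,-45,140),(30,-45,-2),(30,-6,-2),(30,-6,2.5),(27,0,2.5),(20,8,2.5),(12,20,2),(5,35,1.5),(1,60,1),(0,77,.5)]"
```

```text
t 7.8 xf -103.2 z 240.2 lat -0.6 q [ 0.35  0.15  1.57 -0.    1.42  2.01]
(2, -45, 140) x -147.0 z 217.6 | shift-then-turn [-0.87 -0.01  0.45] [0. 0. 0.]
(30, -45, -2) x -129.6 z 122.1 | shift-then-turn [0.35 0.   1.91] [ 0.  -3.5 -0. ]
(30, -6, -2) x -90.6 z 122.1 | shift-then-turn [ 0.69 -0.   -0.37] [0. 0. 0.]
(30, -6, 2.5) x -90.6 z 126.6 | shift-then-turn [-0.04  0.   -0.08] [0. 0. 0.]
(27, 0, 2.5) x -87.5 z 122.1 | shift-then-turn [0.1  0.   0.05] [0.   0.38 0.  ]
(20, 8, 2.5) x -85.4 z 111.0 | shift-then-turn [ 0.13 -0.    0.18] [-0.    0.88  0.  ]
(12, 20, 2) x -78.4 z 97.1 | shift-then-turn [0.22 0.   0.22] [0. 1. 0.]
(5, 35, 1.5) x -66.2 z 84.4 | shift-then-turn [ 0.28 -0.    0.21] [-0.    0.87  0.  ]
(1, 60, 1) x -42.2 z 76.8 | shift-then-turn [0.49 0.   0.13] [ 0.   0.5 -0. ]
(0, 77, 0.5) x -25.3 z 74.5 | shift-then-turn [0.34 0.   0.05] [0.   0.12 0.  ]
```

Call:
drive_tool(
  series=[
    [1,-0.3,0,0.1,0,0,0],
    [1,-0.4,0,0.2,0,0,0],
    [1,-0.17,0,0.15,0,0,0],
    [1,0,0,0,0,-0.3,0],
    [1,0,0,0,0,-0.6,0],
    [1,0,0,0,0,-0.7,0],
    [1,0,0,0,0,-0.7,0],
    [1,0,0,0,0,-0.6,0],
    [1,0,0,0,0,-0.4,0],
    [1,0,0,0,0,-0.2,0],
    [1,0,0,0,0,0,0],
  ],
)

```text
t: 9.18
ee_pos: [0.4146, 0.2105, 0.2177]
ee_rot: [-3.024, 0.137, 0.754]
force: [0.0, 0.2, -1.2]
finger_gap: 0.0595
gripper_force: 30.0
```

```bash
python3 wp.py "[(30,-45,-2)]"
```

```text
t 9.175 xf -146.1 z 217.7 lat -0.9 q [0.28 0.38 1.42 0.18 1.8  1.94]
(30, -45, -2) x -129.6 z 122.1 | shift-then-turn [ 1.19 -0.02  1.53] [-0.   -0.   -0.01]
```

Call:
drive_tool(
  series=[
    [1,0.2,0,0.25,0,0,0],
    [1,0.3,-0.01,0.4,0,0,0],
    [1,0.3,-0.01,0.4,0,0,0],
    [1,0.25,0,0.3,0,0,0],
    [1,0.14,0,0.18,0,0,0],
    [1,0,0,0,0,0,0],
    [1,0,0,0,0,0,0],
  ],
)

```text
t: 10.05
ee_pos: [0.4313, 0.2104, 0.1232]
ee_rot: [-3.024, 0.136, 0.752]
force: [-0.7, -0.3, -0.5]
finger_gap: 0.0592
gripper_force: 30.0
```

```bash
python3 wp.py "[(30,-45,-2),(30,-6,-2)]"
python3 - <<'E'
from h import *
w=r.grab_frame("wrist")[:,:,::-1];t=r.grab_frame("top")[:,:,::-1];s=r.grab_frame("scene")[:,:,::-1]
cv2.imwrite("pics/t4.png",t)
o=np.zeros((600,800,3),np.uint8)
up=lambda i,f:cv2.resize(i,None,fx=f,fy=f,interpolation=cv2.INTER_CUBIC)
o[:315,:420]=cv2.resize(w,(420,315));o[:320,430:800]=up(t[150:230,150:243],4)[:,:370]
o[320:600,:400]=up(s[140:210,290:390],4)
cv2.imwrite("pics/c4.png",o)
E
```

```text
t 10.05 xf -129.5 z 123.2 lat 0.4 q [0.27 0.5  1.47 0.17 1.63 1.91]
(30, -45, -2) x -129.6 z 122.1 | shift-then-turn [0.01 0.01 0.02] [-0.   -0.01 -0.  ]
(30, -6, -2) x -90.6 z 122.1 | shift-then-turn [ 0.69 -0.   -0.37] [0. 0. 0.]
```

View pics/c4.png

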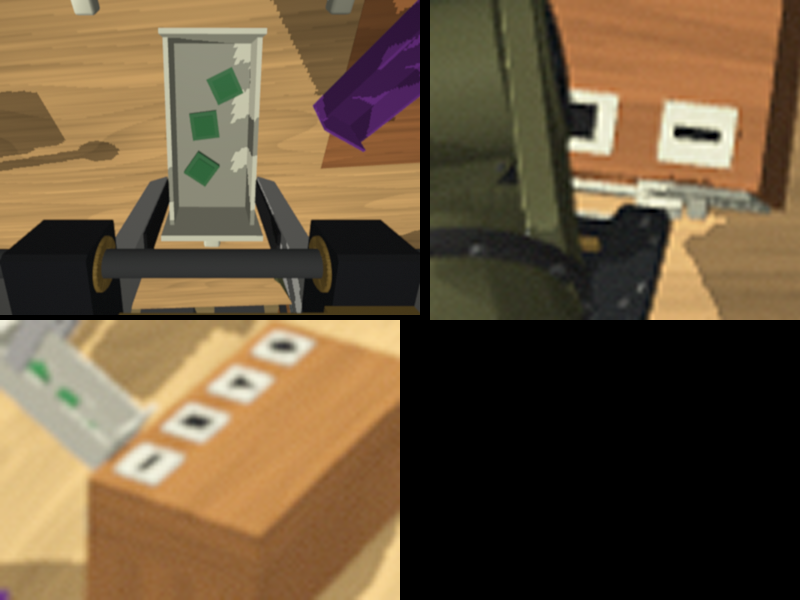

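Call:
drive_tool(
  series=[
    [1,0.18,0.01,-0.08,0,0,0],
    [1,0.18,0,-0.09,0,0,0],
    [1,0.18,0,-0.1,0,0,0],
    [1,0.16,0,-0.08,0,0,0],
    [1,0,0,0,0,0,0],
    [1,0,0,0,0,0,0],
  ],
)

```text
t: 10.95
ee_pos: [0.4697, 0.2063, 0.1215]
ee_rot: [-3.024, 0.136, 0.755]
force: [0.5, -0.7, -1.2]
finger_gap: 0.0591
gripper_force: 30.0
```

```bash
python3 wp.py "[(30,-6,2.5),(27,0,2.5),(20,8,2.5),(12,20,2),(5,35,1.5),(1,60,1),(0,77,.5)]"
python3 - <<'E'
from h import *
up=lambda i,f:cv2.resize(i,None,fx=f,fy=f,interpolation=cv2.INTER_CUBIC)
s=r.grab_frame("scene")[:,:,::-1];w=r.grab_frame("wrist")[:,:,::-1]
o=np.zeros((420,800,3),np.uint8);o[:,:400]=up(s[125:195,280:347],6)[:420,:400];o[:,400:]=w[:,80:480]
cv2.imwrite("pics/c5.png",o)
E
```

```text
t 10.95 xf -90.8 z 121.5 lat -0.2 q [0.25 0.58 1.36 0.16 1.67 1.89]
(30, -6, 2.5) x -90.6 z 126.6 | shift-then-turn [-0.05 -0.   -0.09] [-0.  0. -0.]
(27, 0, 2.5) x -87.5 z 122.1 | shift-then-turn [0.1  0.   0.05] [0.   0.38 0.  ]
(20, 8, 2.5) x -85.4 z 111.0 | shift-then-turn [ 0.13 -0.    0.18] [-0.    0.88  0.  ]
(12, 20, 2) x -78.4 z 97.1 | shift-then-turn [0.22 0.   0.22] [0. 1. 0.]
(5, 35, 1.5) x -66.2 z 84.4 | shift-then-turn [ 0.28 -0.    0.21] [-0.    0.87  0.  ]
(1, 60, 1) x -42.2 z 76.8 | shift-then-turn [0.49 0.   0.13] [ 0.   0.5 -0. ]
(0, 77, 0.5) x -25.3 z 74.5 | shift-then-turn [0.34 0.   0.05] [0.   0.12 0.  ]
```

View pics/c5.png

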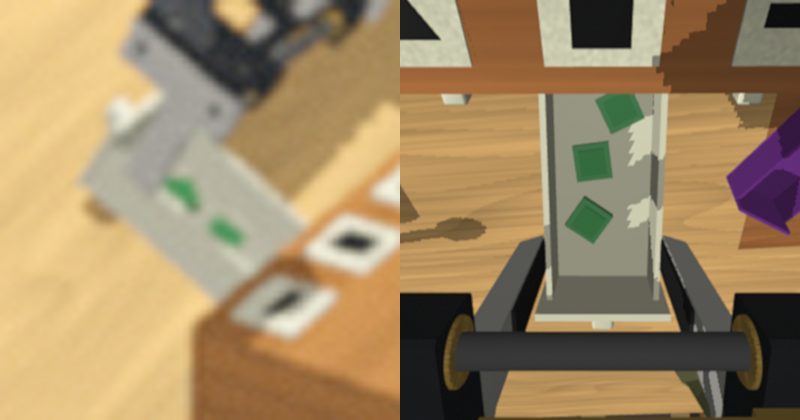

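Call:
drive_tool(
  series=[
    [1,-0.03,0,-0.05,0,0,0],
    [1,-0.02,0,-0.04,0,0,0],
    [1,0.05,0,0.02,0,0.19,0],
    [1,0.05,0,0.03,0,0.19,0],
    [1,0.06,0,0.08,0,0.44,0],
    [1,0.07,0,0.1,0,0.44,0],
    [1,0,0,0,0,0,0],
    [1,0,0,0,0,0,0],
  ],
)

```text
t: 12.05
ee_pos: [0.4756, 0.2058, 0.1116]
ee_rot: [-3.086, 0.139, 0.488]
force: [0.3, -0.2, -2.1]
finger_gap: 0.0594
gripper_force: 30.0
```

```bash
python3 wp.py "[(20,8,2.5),(12,20,2),(5,35,1.5),(1,60,1),(0,77,.5)]"
```

```text
t 12.05 xf -84.9 z 111.6 lat -0.2 q [0.28 0.49 1.47 0.11 1.48 1.91]
(20, 8, 2.5) x -85.4 z 111.0 | shift-then-turn [-0.01 -0.    0.01] [-0. -0. -0.]
(12, 20, 2) x -78.4 z 97.1 | shift-then-turn [0.22 0.   0.22] [0. 1. 0.]
(5, 35, 1.5) x -66.2 z 84.4 | shift-then-turn [ 0.28 -0.    0.21] [-0.    0.87  0.  ]
(1, 60, 1) x -42.2 z 76.8 | shift-then-turn [0.49 0.   0.13] [ 0.   0.5 -0. ]
(0, 77, 0.5) x -25.3 z 74.5 | shift-then-turn [0.34 0.   0.05] [0.   0.12 0.  ]
```

Call:
drive_tool(
  series=[
    [1,0.1,0,0.1,0,0.5,0],
    [1,0.11,0,0.12,0,0.5,0],
    [1,0.14,0,0.1,0,0.43,0],
    [1,0.14,0,0.11,0,0.44,0],
    [1,0,0,0,0,0,0],
    [1,0,0,0,0,0,0],
  ],
)

```text
t: 12.8
ee_pos: [0.495, 0.204, 0.0857]
ee_rot: [-3.135, 0.142, 0.084]
force: [-0.3, -0.4, -2.4]
finger_gap: 0.0595
gripper_force: 30.0
```

```bash
python3 wp.py "[(5,35,1.5),(1,60,1),(0,77,.5)]"
```

```text
t 12.8 xf -65.4 z 85.7 lat -0.2 q [0.31 0.4  1.63 0.02 1.16 1.96]
(5, 35, 1.5) x -66.2 z 84.4 | shift-then-turn [-0.02 -0.    0.03] [-0.    0.01 -0.  ]
(1, 60, 1) x -42.2 z 76.8 | shift-then-turn [0.49 0.   0.13] [ 0.   0.5 -0. ]
(0, 77, 0.5) x -25.3 z 74.5 | shift-then-turn [0.34 0.   0.05] [0.   0.12 0.  ]
```

Call:
drive_tool(
  series=[
    [1,0.16,0,0.05,0,0.17,0],
    [1,0.16,0,0.05,0,0.17,0],
    [1,0.16,0,0.05,0,0.17,0],
    [1,0,0,0,0,0,0],
    [1,0.17,0,0.03,0,0.06,0],
    [1,0.16,0,0.02,0,0.06,0],
    [1,0,0,0,0,0,0],
    [1,0,0,0,0,0,0],
  ],
)

```text
t: 13.8
ee_pos: [0.5351, 0.2003, 0.0753]
ee_rot: [3.136, -0.142, 0.057]
force: [1.0, -0.7, -1.3]
finger_gap: 0.0588
gripper_force: 30.0
```

```bash
python3 wp.py "[(0,77,.5)]"
python3 - <<'E'
from h import *
w=r.grab_frame("wrist")[:,:,::-1];cv2.imwrite("pics/w6.png",w)
E
```

```text
t 13.8 xf -25.2 z 75.3 lat -0.3 q [ 0.3   0.44  1.6  -0.02  1.07  1.97]
(0, 77, 0.5) x -25.3 z 74.5 | shift-then-turn [-0.   -0.01  0.01] [ 0.   -0.01 -0.  ]
```

View pics/w6.png

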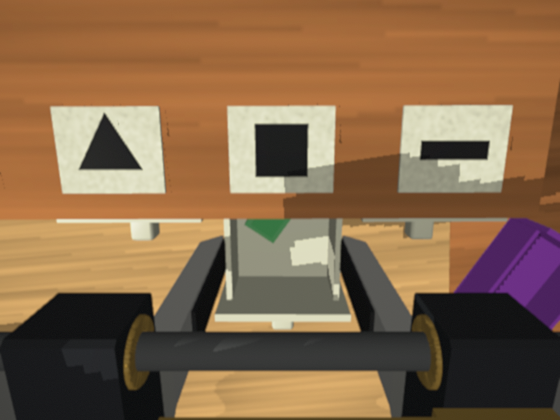

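Call:
drive_tool(
  series=[
    [1,0,0,0.02,0,0,0],
    [-0.7,0,0,0,0,0,0],
    [-0.7,0,0,0,0,0,0],
    [-0.7,0,0,0,0,0,0],
    [-0.7,0,0,0,0,0,0],
    [-0.7,0,0,-0.3,0,0,0],
    [-0.7,0,0,-0.5,0,0,0],
    [-0.7,0,0,-0.4,0,0,0],
    [-0.7,-0.4,0,0,0,0,0],
    [1,-0.6,0,0,0,0,0],
    [1,-0.4,0,0,0,0,0],
    [1,0,0,0,0,0.25,0],
  ],
)

```text
t: 15.35
ee_pos: [0.4634, 0.207, 0.1328]
ee_rot: [3.134, -0.141, 0.116]
force: [0.0, 0.2, -0.2]
finger_gap: 0.0533
gripper_force: 0.0
```

```bash
python3 wp.py "[]"
python3 - <<'E'
from h import *
delta([.47,.2064,.086],RT(-5.14))
w=r.grab_frame("wrist")[:,:,::-1];s=r.grab_frame("scene")[:,:,::-1]
o=np.zeros((420,800,3),np.uint8);o[:,:400]=w[:,80:480];o[:,400:]=cv2.resize(s[120:225,290:390],(400,420),interpolation=cv2.INTER_CUBIC)
cv2.imwrite("pics/w7.png",o)
E
```

```text
t 15.35 xf -97.2 z 132.8 lat -0.0 q [ 0.37  0.22  1.75 -0.04  1.1   2.04]
t 15.35 pos [0.4634 0.207  0.1328] q [ 0.37  0.22  1.75 -0.04  1.1   2.04] F [ 0.   0.2 -0.2] gap 0.0533
shift first, units: [0.06 0.   0.94] turn units: [-0.   -0.53 -0.  ]
shift after turn: [0.13 0.   0.94]
```

View pics/w7.png

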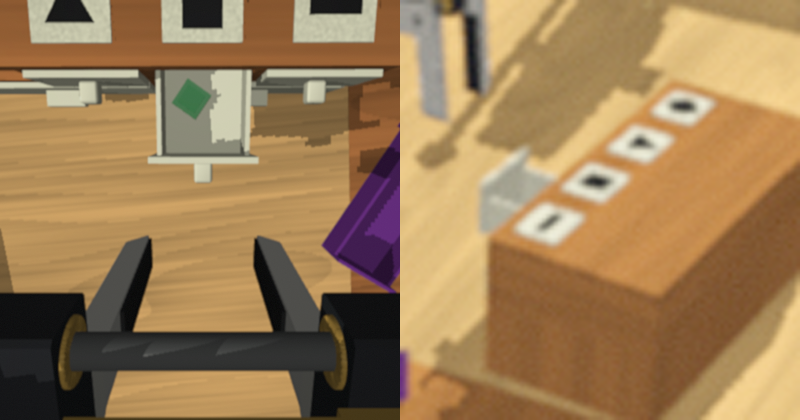

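Call:
drive_tool(
  series=[
    [1,0,0,0,0,-0.53,0],
    [1,0,0,0,0,0,0],
    [1,0,0,0.3,0,0,0],
    [1,0,0,0.35,0,0,0],
    [1,0,0,0.29,0,0,0],
    [1,0,0,0,0,0,0],
    [1,0.15,0,0,0,0,0],
    [1,0.15,0,0,0,0,0],
    [1,0.15,0,0,0,0,0],
    [1,0.15,0,0,0,0,0],
    [1,0.15,0,0,0,0,0],
    [1,0,0,0,0,0,0],
  ],
)

```text
t: 16.95
ee_pos: [0.501, 0.2034, 0.0845]
ee_rot: [-3.138, 0.142, 0.004]
force: [0.2, 0.4, 0.9]
finger_gap: 0.0007
gripper_force: 0.0
```

```bash
python3 wp.py "[]"
```

```text
t 16.95 xf -59.4 z 84.5 lat -0.3 q [0.32 0.39 1.65 0.   1.1  1.98]
```

Call:
drive_tool(
  series=[
    [1,0.12,0,0,0,0,0],
    [1,0.12,0,0,0,0,0],
    [1,0.12,0,0,0,0,0],
    [1,0.12,0,0,0,0,0],
    [1,0.04,0,0,0,0,0],
    [1,0,0,0,0,0,0],
  ],
)

```text
t: 17.7
ee_pos: [0.5266, 0.2011, 0.0845]
ee_rot: [-3.138, 0.142, 0.004]
force: [0.5, -0.4, 0.3]
finger_gap: 0.0002
gripper_force: 0.0
```

Call:
drive_tool(
  series=[
    [1,0.04,0,0,0,0,0],
    [1,0.03,0,0,0,0,0],
    [1,0.02,0,0,0,0,0],
    [1,0,0,0,0,0,0],
  ],
)

```text
t: 18.2
ee_pos: [0.5311, 0.2007, 0.0845]
ee_rot: [-3.138, 0.142, 0.004]
force: [0.3, 0.3, -1.1]
finger_gap: 0.0006
gripper_force: 0.0
```

```bash
python3 wp.py "[]"
python3 - <<'E'
from h import *
w=r.grab_frame("wrist")[:,:,::-1];cv2.imwrite("pics/w8.png",w)
E
```

```text
t 18.2 xf -29.2 z 84.5 lat -0.2 q [0.3  0.44 1.58 0.   1.13 1.96]
```

View pics/w8.png

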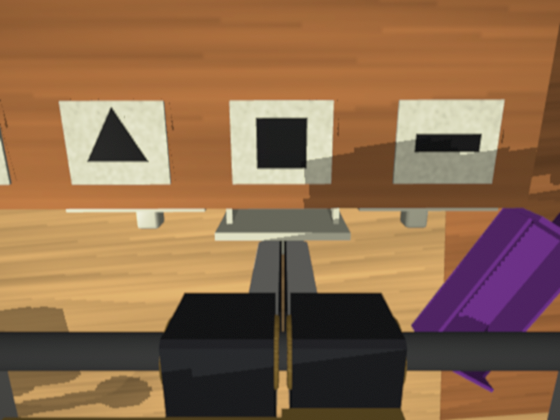

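Call:
drive_tool(
  series=[
    [1,0.06,0,0,0,0,0],
    [1,0.06,0,0,0,0,0],
    [1,0.05,0,0,0,0,0],
    [1,0,0,0,0,0,0],
  ],
)

```text
t: 18.75
ee_pos: [0.5397, 0.1999, 0.0845]
ee_rot: [-3.138, 0.142, 0.004]
force: [0.5, -0.2, 0.9]
finger_gap: 0.0004
gripper_force: 0.0
```

Call:
drive_tool(
  series=[
    [1,0.02,0,0,0,0,0],
    [1,0.02,0,0,0,0,0],
    [1,0,0,0,0,0,0],
  ],
)

```text
t: 19.12
ee_pos: [0.5415, 0.1997, 0.0845]
ee_rot: [-3.138, 0.142, 0.004]
force: [0.2, -0.1, 0.5]
finger_gap: 0.0003
gripper_force: 0.1
```

Call:
drive_tool(
  series=[
    [1,0.02,0,0,0,0,0],
    [1,0.02,0,0,0,0,0],
    [1,0,0,0,0,0,0],
  ],
)

```text
t: 19.5
ee_pos: [0.5435, 0.1996, 0.0845]
ee_rot: [-3.138, 0.142, 0.004]
force: [0.4, -1.0, -0.8]
finger_gap: 0.0005
gripper_force: 0.0
```

Call:
drive_tool(
  series=[
    [1,0.02,0,0,0,0,0],
    [1,0,0,0,0,0,0],
  ],
)

```text
t: 19.75
ee_pos: [0.5445, 0.1995, 0.0845]
ee_rot: [-3.138, 0.142, 0.004]
force: [0.2, 0.3, 0.4]
finger_gap: 0.0003
gripper_force: 0.1
```

Call:
drive_tool(
  series=[
    [1,0.02,0,0,0,0,0],
    [1,0,0,0,0,0,0],
  ],
)

```text
t: 20.0
ee_pos: [0.5455, 0.1994, 0.0845]
ee_rot: [-3.138, 0.142, 0.004]
force: [-1.3, 0.8, -0.2]
finger_gap: 0.0004
gripper_force: 0.2
```

```bash
python3 wp.py "[]"
python3 - <<'E'
from h import *
w=r.grab_frame("wrist");g=w.min(2).astype(int)
for x in(80,100,190,225,240,330,345,390,450): print(x,[(y,g[y,x]) for y in range(196,236,3)])
E
```

```text
t 20.0 xf -14.8 z 84.5 lat -0.2 q [0.29 0.47 1.54 0.   1.14 1.95]
80 [(196, np.int64(204)), (199, np.int64(208)), (202, np.int64(203)), (205, np.int64(203)), (208, np.int64(200)), (211, np.int64(202)), (214, np.int64(192)), (217, np.int64(66)), (220, np.int64(67)), (223, np.int64(70)), (226, np.int64(69)), (229, np.int64(71)), (232, np.int64(72)), (235, np.int64(71))]
100 [(196, np.int64(200)), (199, np.int64(204)), (202, np.int64(204)), (205, np.int64(204)), (208, np.int64(196)), (211, np.int64(201)), (214, np.int64(194)), (217, np.int64(65)), (220, np.int64(67)), (223, np.int64(67)), (226, np.int64(68)), (229, np.int64(71)), (232, np.int64(71)), (235, np.int64(71))]
190 [(196, np.int64(61)), (199, np.int64(62)), (202, np.int64(60)), (205, np.int64(61)), (208, np.int64(61)), (211, np.int64(63)), (214, np.int64(65)), (217, np.int64(65)), (220, np.int64(64)), (223, np.int64(65)), (226, np.int64(66)), (229, np.int64(70)), (232, np.int64(69)), (235, np.int64(66))]
225 [(196, np.int64(61)), (199, np.int64(61)), (202, np.int64(60)), (205, np.int64(61)), (208, np.int64(61)), (211, np.int64
[... 983 characters left out ...]
int64(41)), (226, np.int64(42)), (229, np.int64(44)), (232, np.int64(45)), (235, np.int64(41))]
390 [(196, np.int64(49)), (199, np.int64(53)), (202, np.int64(57)), (205, np.int64(64)), (208, np.int64(72)), (211, np.int64(80)), (214, np.int64(65)), (217, np.int64(41)), (220, np.int64(40)), (223, np.int64(41)), (226, np.int64(42)), (229, np.int64(44)), (232, np.int64(44)), (235, np.int64(42))]
450 [(196, np.int64(133)), (199, np.int64(132)), (202, np.int64(129)), (205, np.int64(131)), (208, np.int64(132)), (211, np.int64(133)), (214, np.int64(102)), (217, np.int64(39)), (220, np.int64(42)), (223, np.int64(41)), (226, np.int64(42)), (229, np.int64(42)), (232, np.int64(44)), (235, np.int64(43))]
```

Call:
drive_tool(
  series=[
    [1,0.02,0,0,0,0,0],
    [1,0.02,0,0,0,0,0],
    [1,0,0,0,0,0,0],
  ],
)

```text
t: 20.42
ee_pos: [0.5468, 0.1993, 0.0845]
ee_rot: [3.138, -0.141, -0.007]
force: [-6.5, -0.0, 3.0]
finger_gap: 0.0002
gripper_force: 3.1
```

Call:
drive_tool(
  series=[
    [1,0.01,0,0,0,0,0],
    [1,0,0,0,0,0,0],
  ],
)

```text
t: 20.68
ee_pos: [0.5468, 0.1993, 0.0844]
ee_rot: [3.138, -0.141, -0.009]
force: [-9.7, -0.3, 5.9]
finger_gap: 0.0003
gripper_force: 4.9
```

Call:
drive_tool(
  series=[
    [1,-0.1,0,0,0,0,0],
    [1,-0.4,0,0,0,0,0],
    [1,-0.6,0,-0.2,0,0,0],
    [1,-0.5,0,-0.4,0,0,0],
    [1,0,0,-0.3,0,0,0],
    [1,0,0,0,0,0,0],
    [1,0,0,0,0,0,0],
  ],
)

```text
t: 21.55
ee_pos: [0.4687, 0.2062, 0.129]
ee_rot: [3.138, -0.142, -0.005]
force: [0.6, -0.4, -0.1]
finger_gap: 0.0003
gripper_force: 0.0
```

Run:
```python
from h import *
w=r.grab_frame("wrist")[:,:,::-1];s=r.grab_frame("scene")[:,:,::-1];t=r.grab_frame("top")[:,:,::-1]
print(r.read_state()["t"])
o=np.zeros((600,800,3),np.uint8);o[:200,:]=cv2.resize(w[20:140,40:520],(800,200),interpolation=cv2.INTER_CUBIC)
o[200:600,:533]=cv2.resize(t[80:320,200:520],(533,400));o[200:480,540:800]=cv2.resize(s[135:275,175:305],(260,280))
cv2.imwrite("pics/w9.png",o)
```

```text
21.7
```

View pics/w9.png

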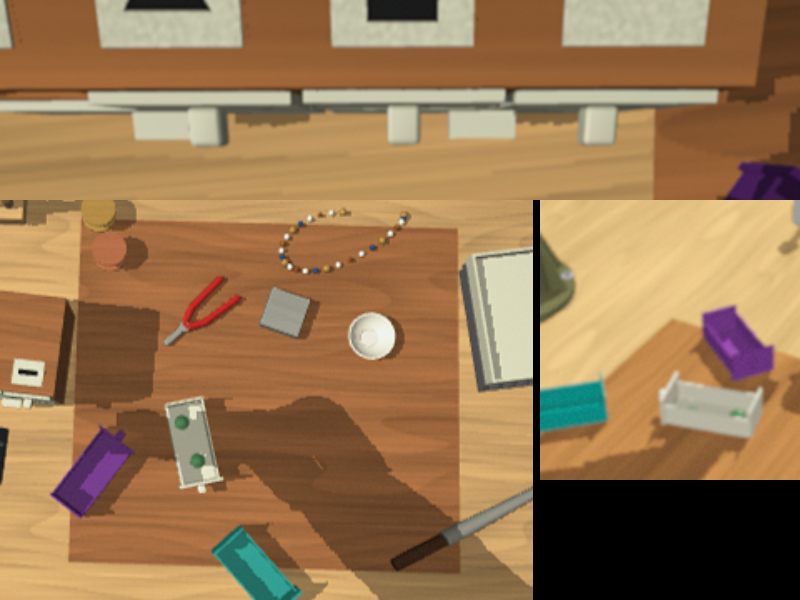

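```bash
python3 -c "
from plant import r
print(r.job_done())"
```

```text
the job is handed in; nothing more can be done
None
```

The square-stone drawer is back in the bay labelled with a square, pushed home until it stopped, and its front is in line with the shut drawers beside it. I saw no spilled stones, and nothing else looks moved. I handed the job in at about 22 s of the 58 s allowed.

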